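# Open the counter window and pass the tray of bottles

## Robot

A 7-joint arm with a two-finger parallel gripper is mounted at the origin on the work surface. World frame = base frame: x ahead of the robot, y to its left, z up, the work surface at z = 0. Lengths are in mm, angles in rad, forces in N, time in s.
With the tool pointing down it reaches from about 400 to 875 mm from the base axis. Payload 6.5 kg.
Tool frame: the origin (TCP) lies midway between the tips of the shut fingers; the grasp point (between the pads) lies 19 mm behind it; z points along the fingers, y is the line along which they close (so a half turn about z gives the same grasp; the last joint's range is limited). The gripper opens to 85 mm and grips with 20 to 120 N. Pads are 22 mm wide; open, the fingers measure 114 mm over their backs; the gripper's body (76 mm by 85 mm) begins 54 mm behind the grasp point. The pads swing forward as they close: fully open they stand 13 mm farther back than shut.
Start: joints at [-1.319, 0.536, -0.004, 1.538, 0.003, 1.067, -0.071], TCP at [203.106, 617.445, 231.29] pointing down, gripper open.
Joint ranges: [-2.7, 2.7], [-0.37, 2.16], [-1.27, 1.26], [0.24, 2.4], [-1.31, 4.45], [0.19, 1.91], [-2.76, 2.76]. Speed limits (rad/s): [2.39, 2.39, 3.14, 3.14, 3.14, 3.14, 3.14].

## Interface

Orientations are given as a unit quaternion [x, y, z, w].
In Python, from workcell import r gives the robot as it stands.
- The arm moves only by the tool play_rows, never from a script. Its argument "increments" is one flat list of numbers, 5 for each row, row after row: the closure, from -1 (fully open) to 1 (shut), then the shift along the world's x, y, z in mm, then the turn about the world's z in rad. A call has 1 to 12 rows; each row is the pose to reach, as a shift and turn from the pose commanded when the call began; what a row does not reach only later rows make up. A row lasts 1/12 s, in which the tool goes at most 41.7 mm and 7.16 degrees, less where a joint would pass 70% of its speed; a pose out of reach is approached as far as the arm can. A call with a gripper value outside its range is refused whole. The fingers move at their own pace and stop on an object; the grip force is fixed at half the most. Time passes only in rows, so rows that repeat a pose let the fingers close. It gives the time, the measured TCP pose, the force, the opening and the grip force at its end, in the units of the state.
- r.get_state(): the state, without advancing time (a new reading comes with each control period).
- r.camera(name): name is "side" or "top"; returns (picture, depth): 384x512x3 uint8, red, green, blue; 384x512 float32, mm along the optical axis (not along the pixel's ray), 0 where there is no reading.
- r.get_calibration(name): a dict with "K" (3x3 intrinsics, pixels), "T" (4x4, takes a point from camera to world coordinates). Camera axes: x right, y down, z forward; pixel columns grow to the right and rows downward; lengths in mm; the calibration is good to about 2 mm. A picture is of the moment at which its call begins. get_calibration takes no time and is no camera call.
- r.finish_job(): hands the job in; it is judged then, once.
The state is a dict: "time": time; "joint_positions": joint angles; "qvel": joint speeds; "joint_efforts": joint torques, N m; "ee_pos": TCP position; "tcp_rot": TCP orientation; "wrist_force": force on the tool from outside, world axes, zero at the start; "torque": the same for the moment, N m; "width": finger opening in mm; "grasp_force": force on a finger pad.
Only numpy, scipy, OpenCV 4.12 (cv2) and the standard library are available. Lean on these libraries where they do the work, as an engineer would, in place of code of your own. Each camera call takes 0.05 s, during which the arm holds its last target. There are 200 camera calls.

## Task

The tray of dressing bottles has to go out to the customer's side of the counter window. Raise the glass sash gently from below until its bottom rail has firmly met the rubber buffers of the height stops, without forcing it against them, and leave it up there; then slide the tray through underneath until all of it is past the sash, without toppling a bottle or disturbing the card terminal, the oil bottle or the grinder.

Things in the scene. Friction and masses are not known exactly. Their poses are not given: they have to be found in the camera images.
- window: Counter window: two aluminium posts (44 x 44 mm, 495 mm high, inner faces 526 mm apart), a header on top, fixed glass above 265 mm, no sill. Origin on the work surface midway between the posts, in the plane of the sliding sash; x points at right angles to the glass from the robot's side to the customer's side, y along the glass, z up.
- sash (a joint): How far the sash (520 mm wide, 180 mm high, framed glass) is raised, m: 0 shut (rail underside 100 mm above the work surface, leaving the pay slot) to 0.2. Spring balances carry its weight; friction in the guides holds it where it is left. Moving it up takes about 1 to 5 N, varying from day to day.
- sash_lip (a point): Middle of the underside of the sash's bottom rail, 26 mm on the robot's side of the sash plane; window's axes. The rail is 28 mm high and spans 34 mm on the robot's side to 10 mm beyond the plane. Its front lower edge is a round rubber-sleeved nose (lift lip), radius 8 mm, along y, centre line 8 mm above this point; it cannot be gripped, only pushed up from beneath.
- stops: Height stops: two steel brackets clamped on the posts, arms over both ends of the bottom rail. Origin in the sash plane midway between the posts, level with the brackets' undersides; window's axes. Below each arm hangs a domed rubber buffer, screwed out 10 to 34 mm (both alike, not measured): there the rail's top face meets them; feel for it. Together they yield about 1 mm per 8 N.
- tray: Wooden tray, 120 mm along its x, 130 mm along its y, 40 mm high, walls 6 mm, holding four bottles standing up to 156 mm high; about 0.9 kg in all, sliding on the work surface. Origin under its centre. It starts on the robot's side of the window, to the left or the right of the middle, its x within 0.15 rad of the window's x.
- bottle0: Dressing bottle, 46 mm across, 150 mm high, loose in the tray. Origin at the centre of its underside, z up.
- bottle1: Another such bottle in the tray.
- bottle2: Another such bottle in the tray.
- bottle3: Another such bottle in the tray.
- terminal: Bystander: card terminal lying on the work surface on the robot's side, on the other half of the window from the tray; 150 x 76 mm, 43 mm high, loose. Origin under its centre.
- oil: Bystander: oil bottle 58 mm across and 210 mm high standing at the right end of the window (negative y), loose. Origin under its centre.
- grinder: Bystander: wooden pepper grinder 52 mm across and 130 mm high standing on the customer's side behind the middle of the window, loose. Origin under its centre.

How it is judged:
By the outcome, as a careful person would: the job done as asked, in the order asked, and still so for the second after the job is handed in, with the robot touching nothing.
It also fails if it takes over 69 s, if anything falls off the work surface, if the arm or the gripper's body presses on something with over 40 N, if the wrist force passes 120 N, or if a joint passes its speed limit or range.

## Working session

There is one attempt and no reset: what is moved stays moved. The work goes in short steps, Python scripts to look and compute and a tool call to move; the robot and the scene stay as the last step left them, time stands still between calls to the robot, and variables do not carry over. Pictures are saved under pics/ and viewed, at most 10 in all, crops included, and the job is handed in when it is done.

Besides the shell and the picture viewer there is one more tool, called after "Emit:" as a command line: name --argument value ..., lists and objects as JSON in quotes. play_rows: Moves the arm, as the interface text tells. Its arguments: {"type":"object","properties":{"increments":{"type":"array","items":{"type":"number"}}},"required":["increments"]}

```bash
mkdir -p pics
cat > h.py <<'E'
import numpy as np,cv2
from workcell import r
def snap(n,f):
    p,d=r.camera(n); cv2.imwrite('pics/'+f+'.png',p[...,::-1]); np.savez('pics/'+f,p=p,d=d); return p,d
def cloud(n,d):
    c=r.get_calibration(n);K=np.array(c['K']);T=np.array(c['T'])
    v,u=np.mgrid[:d.shape[0],:d.shape[1]]
    P=np.stack([(u-K[0,2])/K[0,0]*d,(v-K[1,2])/K[1,1]*d,d],-1)
    return P@T[:3,:3].T+T[:3,3]
E
python3 - <<'E'
from h import *
for n in('top','side'):
    snap(n,n+'0'); c=r.get_calibration(n); print(n,np.round(c['K'],1).tolist(),np.round(c['T'],3).tolist())
a=cv2.imread('pics/top0.png');b=cv2.imread('pics/side0.png')
print(r.get_state())
E
```

```text
top [[439.9, 0.0, 260.5], [0.0, 439.9, 186.4], [0.0, 0.0, 1.0]] [[-0.031, -0.996, 0.08, 558.543], [-0.999, 0.03, -0.013, -83.14], [0.01, -0.08, -0.997, 1421.083], [0.0, 0.0, 0.0, 1.0]]
side [[358.5, 0.0, 255.3], [0.0, 358.5, 192.9], [0.0, 0.0, 1.0]] [[0.435, -0.69, 0.579, 96.965], [-0.901, -0.33, 0.283, -376.704], [-0.004, -0.645, -0.765, 919.826], [0.0, 0.0, 0.0, 1.0]]
{'time': 0.1, 'joint_positions': array([-1.31919587,  0.53709904, -0.00442991,  1.53877145,  0.00261652,
        1.06730641, -0.07117951]), 'qvel': array([ 1.05660801e-03, -2.61117312e-03, -7.93921507e-04, -2.46677166e-03,
        8.21208351e-05,  1.05557434e-03, -9.51117893e-04]), 'joint_efforts': array([ 3.39860744e-03, -5.84566176e+01,  1.05206072e+00, -2.59776074e+01,
        1.25637036e-02,  4.56562047e-03,  1.91042403e-05]), 'ee_pos': array([202.95548833, 616.90097436, 230.49631614]), 'tcp_rot': array([ 1.58186574e-01,  9.87408925e-01, -7.87242771e-04, -5.75099677e-05]), 'wrist_force': array([-0.02138352, -0.87290894,  0.36640471]), 'torque': array([-0.03439781,  0.00179027,  0.0185323 ]), 'grasp_force': 0.0, 'width': 85.37148558562642}
```

View pics/top0.png

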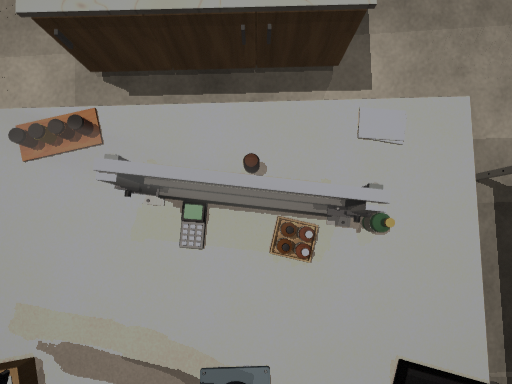

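View pics/side0.png

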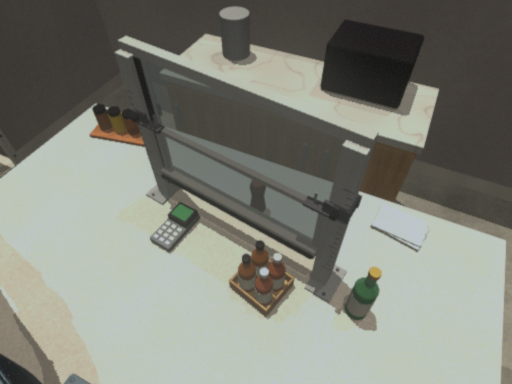

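The top view shows the window from about (115,170) to (375,200), with the tray at (295,240), the terminal at (193,225), the oil at (378,222) and the grinder at (251,162). The side view shows the bottom rail running from (165,182) to (312,245), and brackets at about (145,122) and (325,205).

Run:
```python
from h import *
C={n:cloud(n,np.load(f'pics/{n}0.npz')['d']) for n in('top','side')}
def box(n,u,v,k=2):
    q=C[n][v-k:v+k+1,u-k:u+k+1].reshape(-1,3);return np.round(np.median(q,0)).astype(int).tolist()
for nm,n,u,v in [('postL','top',113,158),('postR','top',376,187),('hdrL','top',130,169),('hdrR','top',360,193),('grinder','top',251,160),('oilcap','top',389,223),('term','top',193,228),
 ('hdrS_l','side',125,50),('hdrS_r','side',355,150),('brL','side',147,123),('brR','side',325,206),('railL','side',185,192),('railM','side',235,216),('railR','side',295,243),('postfootR','side',322,285)]: print(nm,box(n,u,v))
# tray & bystanders by height clusters in top view
X=np.concatenate([C['top'].reshape(-1,3),C['side'].reshape(-1,3)]);rgb=np.concatenate([np.load(f'pics/{n}0.npz')['p'].reshape(-1,3) for n in('top','side')])
pt=C['top'];p=np.load('pics/top0.npz')['p']
hsv=cv2.cvtColor(p,cv2.COLOR_RGB2HSV)
def obj(u0,u1,v0,v1,zlo,zhi):
    q=pt[v0:v1,u0:u1].reshape(-1,3);q=q[(q[:,2]>zlo)&(q[:,2]<zhi)]
    rc=cv2.minAreaRect(q[:,:2].astype(np.float32));return len(q),np.round(rc[0]),np.round(rc[1]),round(rc[2],1)
print('tray',obj(262,328,208,270,28,46))
print('term',obj(172,215,200,256,20,50))
print('oil',obj(362,402,205,240,15,220));print('grinder',obj(238,265,150,176,100,140))
print('bottles',obj(262,328,208,270,130,165), obj(262,328,208,270,60,165))
# sash plane/rail points in side view
q=C['side'];m=np.zeros(q.shape[:2],bool);m[170:260,150:320]=1
for z0,z1 in((92,106),(106,118),(118,132)):
    s=q[m&(q[...,2]>z0)&(q[...,2]<z1)]; s=s[s[:,0]>500]
    print(z0,len(s),np.round(s.min(0)),np.round(s.max(0)),np.round(np.polyfit(s[:,1],s[:,0],1),3) if len(s)>5 else '')
```

```text
postL [704, 216, 486]
postR [625, -340, 487]
hdrL [675, 172, 521]
hdrR [611, -299, 521]
grinder [742, -74, 129]
oilcap [544, -448, 213]
term [545, 116, 24]
hdrS_l [671, 235, 503]
hdrS_r [574, -333, 500]
brL [642, 204, 321]
brR [569, -306, 336]
railL [692, 178, 2]
railM [602, -67, 126]
railR [582, -251, 139]
postfootR [571, -346, 8]
tray (329, array([ 502., -200.]), array([131., 120.]), 75.0)
term (1004, array([556., 117.]), array([ 75., 147.]), 83.5)
oil (485, array([ 546., -446.]), array([51., 58.]), 86.1)
grinder (206, array([742., -73.]), array([48., 46.]), 61.3)
bottles (392, array([ 528., -195.]), array([184., 135.]), 88.2) (1133, array([ 522., -196.]), array([192., 148.]), 88.1)
92 59 [ 513. -198.   93.] [658. 254. 106.] [3.07000e-01 5.81048e+02]
106 113 [ 513. -318.  106.] [657. 253. 118.] [2.6200e-01 5.8259e+02]
118 867 [ 521. -320.  118.] [655. 237. 132.] [1.52000e-01 6.10667e+02]
```

Run:
```python
from h import *
C={n:cloud(n,np.load(f'pics/{n}0.npz')['d']) for n in('top','side')}
t=C['top'].reshape(-1,3); s=C['side'].reshape(-1,3)
h=t[(t[:,2]>505)&(t[:,2]<540)]
rc=cv2.minAreaRect(h[:,:2].astype(np.float32)); print('header',rc,len(h))
m=h[:,:2].mean(0); d=np.linalg.svd(h[:,:2]-m)[2][0] if len(h)<4000 else np.linalg.svd((h[:,:2]-m)[::3])[2][0]
d=d*np.sign(d[1]); th=np.arctan2(-d[0],d[1]); print('theta',th,m)
ctr=np.array(rc[0]); ex=np.array([np.cos(th),np.sin(th)]); ey=np.array([-np.sin(th),np.cos(th)])
def W(q): return np.c_[(q[:,:2]-ctr)@ex,(q[:,:2]-ctr)@ey,q[:,2]]
w=W(s); w=w[(abs(w[:,1])<240)&(abs(w[:,0])<80)&(w[:,2]>90)]
for z in range(92,300,6):
    k=w[(w[:,2]>=z)&(w[:,2]<z+6)]
    if len(k)>5: print(z,len(k),np.round(np.percentile(k[:,0],[2,25,50,75,98])))
wp=W(s); 
for sg in(1,-1):
    k=wp[(abs(sg*wp[:,1]-255)<50)&(wp[:,2]>285)&(wp[:,2]<400)&(wp[:,0]<-22)&(wp[:,0]>-70)]
    print('bracket',sg,len(k),np.round(np.percentile(k,[2,50,98],axis=0)))
```

```text
header ((639.898681640625, -55.612457275390625), (615.4389038085938, 38.24631881713867), 81.84855651855469) 3941
theta -0.14111538749439997 [644.91555855 -55.74778687]
104 6 [-79. -78. -77. -75. -74.]
116 66 [-39. -39. -38. -38. -37.]
122 339 [-40. -38. -37. -36. -30.]
128 418 [-38. -35. -33. -31. -29.]
134 260 [-32. -31. -30. -23.  -8.]
140 1245 [-32. -26. -19. -12.  -7.]
146 189 [-11.  -8.  -8.  -7.  -6.]
152 195 [-10.  -8.  -8.  -7.  -6.]
158 184 [-10.  -8.  -8.  -7.  -6.]
164 195 [-10.  -8.  -8.  -7.  -6.]
170 188 [-10.  -8.  -8.  -7.  -6.]
176 206 [-10.  -8.  -8.  -7.  -6.]
182 204 [-10.  -8.  -8.  -7.  -6.]
188 206 [-10.  -9.  -8.  -7.  -6.]
194 209 [-10.  -8.  -8.  -7.  -6.]
200 216 [-10.  -8.  -8.  -7.  -6.]
206 201 [-10.  -8.  -8.  -7.  -6.]
212 229 [-10.  -9.  -8.  -7.  -6.]
218 212 [-10.  -8.  -8.  -7.  -6.]
224 240 [-10.  -8.  -8.  -7.  -6.]
230 221 [-10.  -8.  -8.  -7.  -6.]
236 241 [-10.  -8.  -8.  -7.  -6.]
242 220 [-10.  -8.  -8.  -7.  -6.]
248 250 [-10.  -8.  -8.  -7.  -6.]
254 241 [-10.  -8.  -8.  -7.  -6.]
260 242 [-10.  -9.  -8.  -7.  -6.]
266 236 [-10.  -8.  -8.  -7.  -6.]
272 51 [-10.  -9.  -9.  -8.  -7.]
278 152 [-14. -13. -13. -12. -11.]
284 377 [-14. -13. -12.   9.  11.]
290 1224 [-14. -10.  -3.   2.  10.]
296 275 [-11.   8.   9.  10.  11.]
bracket 1 560 [[-50. 217. 290.]
 [-29. 273. 340.]
 [-23. 303. 397.]]
bracket -1 1065 [[ -50. -304.  289.]
 [ -28. -276.  343.]
 [ -24. -215.  397.]]
```

Emit:
play_rows --increments '[-1,10,-40,10,-0.1,-1,25,-80,20,-0.2,-1,45,-120,20,-0.3,-1,65,-160,20,-0.4,-1,85,-200,20,-0.5,-1,105,-240,20,-0.6,-1,120,-280,20,-0.7,-1,130,-315,20,-0.8,-1,140,-350,20,-0.9,-1,150,-390,20,-1.0,-1,160,-430,20,-1.1,-1,170,-470,20,-1.2]'

```text
time: 1.1
ee_pos: [371.9, 149.4, 251.2]
tcp_rot: [0.69, 0.724, 0.0, -0.0]
wrist_force: [1.2, -0.3, 0.4]
width: 85.4
grasp_force: 0.0
```

Emit:
play_rows --increments '[-1,25,-30,0,-0.1,-1,50,-60,0,-0.195,-1,75,-95,-20,-0.195,-1,100,-130,-40,-0.195,-1,130,-168,-60,-0.195,-1,130,-168,-100,-0.195,-1,130,-168,-140,-0.195,-1,130,-168,-180,-0.195,-1,130,-168,-200,-0.195,-1,130,-168,-200,-0.195]'

```text
time: 1.93
ee_pos: [497.7, -16.7, 46.4]
tcp_rot: [0.756, 0.655, -0.004, -0.003]
wrist_force: [-0.1, 0.7, -0.3]
width: 85.4
grasp_force: 0.0
```

Run:
```python
from h import *
p,d=snap('side','side1'); c=cloud('side',d)
print(r.get_state()['ee_pos'])
o=p[120:330,140:330]; cv2.imwrite('pics/c1.png',cv2.resize(o,None,fx=2.8,fy=2.8,interpolation=cv2.INTER_CUBIC)[...,::-1])
tcp=r.get_state()['ee_pos'];th=-.141
ex=np.array([np.cos(th),np.sin(th)]);ey=np.array([-ex[1],ex[0]])
q=c.reshape(-1,3);a=(q[:,:2]-tcp[:2])@ex;b=(q[:,:2]-tcp[:2])@ey;z=q[:,2]-tcp[2]
for z0 in range(0,240,8):
    m=(z>=z0)&(z<z0+8)&(abs(a)<90)&(abs(b)<50)
    if m.sum()>3: print(z0,m.sum(),'a',np.round([a[m].min(),a[m].max()]),'b',np.round([b[m].min(),b[m].max()]), 'front a>40 b',np.round(np.percentile(b[m&(a>40)],[0,100])) if (m&(a>40)).any() else '')
```

```text
[499.63965659 -16.77039662  49.20595108]
8 6 a [-52.  42.] b [-11.   6.] front a>40 b [-11.   6.]
16 17 a [-55.  54.] b [-12.   9.] front a>40 b [-10.   9.]
24 29 a [-59.  54.] b [-12.  12.] front a>40 b [-12.  12.]
32 20 a [-59.  46.] b [-12.   2.] front a>40 b [-12.   1.]
40 14 a [-59.  46.] b [-11.  -3.] front a>40 b [-11.  -4.]
48 10 a [-60.  63.] b [-12.  -5.] front a>40 b [-12.  -5.]
56 44 a [-76.  70.] b [-14.   8.] front a>40 b [-14.   2.]
64 75 a [-77.  72.] b [-16.  11.] front a>40 b [-13.   9.]
72 77 a [-76.  69.] b [-17.  10.] front a>40 b [-11.  -8.]
80 66 a [-75.  70.] b [-18.  11.] front a>40 b [-13.  -2.]
88 45 a [-74.  66.] b [-19.  11.] front a>40 b [-11.  -4.]
96 64 a [-72.  67.] b [-19.  11.] front a>40 b [-13.  -3.]
104 73 a [-72.  66.] b [-20.  12.] front a>40 b [-12.   1.]
112 109 a [-70.  64.] b [-13.  13.] front a>40 b [-12.   8.]
120 13 a [-69. -33.] b [-17.   5.] front a>40 b 
128 50 a [-40.  14.] b [-38.  16.] front a>40 b 
136 56 a [-39.  18.] b [-38.  17.] front a>40 b 
144 60 a [-39.  24.] b [-38.  22.] front a>40 b 
152 53 a [-40.  15.] b [-37.  17.] front a>40 b 
160 65 a [-39.  18.] b [-37.  15.] front a>40 b 
168 120 a [-39.  23.] b [-38.  19.] front a>40 b 
184 40 a [-41.  28.] b [-39.  13.] front a>40 b 
192 69 a [-41.  21.] b [-39.  18.] front a>40 b 
200 84 a [-41.  28.] b [-39.  30.] front a>40 b 
208 91 a [-40.  25.] b [-39.  25.] front a>40 b 
216 67 a [-39.  23.] b [-38.  15.] front a>40 b 
224 69 a [-39.  14.] b [-37.  18.] front a>40 b 
232 69 a [-39.  19.] b [-38.  20.] front a>40 b
```

View pics/c1.png

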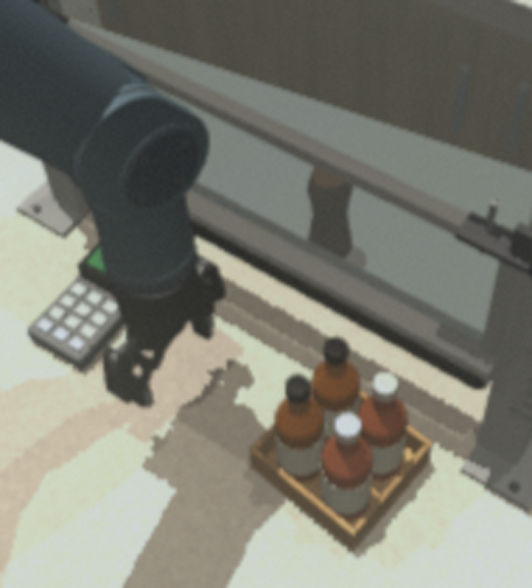

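The gripper is a linkage type. When shut, its outer knuckles form an upward-facing shoulder that can go under the nose. I'll shut it, lower it, and slide the knuckle under the rail.

Emit:
play_rows --increments '[1,0,0,0,0,1,0,0,-10,0,1,0,0,-20,0,1,0,0,-30,0,1,0,0,-40,0,1,0,0,-42,0,1,0,0,-42,0,1,0,0,-42,0]'

```text
time: 2.65
ee_pos: [502.0, -16.7, 9.2]
tcp_rot: [0.756, 0.655, -0.0, -0.0]
wrist_force: [0.1, -0.4, 1.4]
width: -0.1
grasp_force: 0.0
```

Run:
```python
from h import *
p,d=snap('side','side2'); c=cloud('side',d)
s=r.get_state();tcp=s['ee_pos'];print(tcp,s['wrist_force'],s['width']);th=-.141
ex=np.array([np.cos(th),np.sin(th)]);ey=np.array([-ex[1],ex[0]])
q=c.reshape(-1,3);a=(q[:,:2]-tcp[:2])@ex;b=(q[:,:2]-tcp[:2])@ey;z=q[:,2]-tcp[2]
for z0 in range(0,130,6):
    m=(z>=z0)&(z<z0+6)&(abs(a)<90)&(abs(b)<30)&(q[:,2]>8)
    if m.sum()>3: print(z0,m.sum(),'a',np.round([a[m].min(),a[m].max()]))
```

```text
[502.25813612 -16.64835513   9.4457551 ] [-0.4318672  -0.08184787 -0.20680604] -0.04871740143995515
6 6 a [-12.  11.]
12 10 a [-15.  11.]
18 11 a [-14.  12.]
24 9 a [-14.  10.]
30 5 a [-15.   5.]
36 7 a [-15.   2.]
42 9 a [-13.  11.]
48 28 a [-35.  30.]
54 40 a [-39.  36.]
60 23 a [-42.  33.]
66 27 a [-48.  44.]
72 27 a [-51.  51.]
78 32 a [-58.  53.]
84 36 a [-63.  55.]
90 77 a [-63.  59.]
96 28 a [-59.  57.]
102 32 a [-57. -10.]
108 19 a [-43. -18.]
114 12 a [-43. -31.]
120 9 a [-40. -33.]
126 10 a [-40. -30.]
```

Emit:
play_rows --increments '[1,0,0,-6,0,1,15,-2,-6,0,1,30,-4,-6,0,1,40,-6,-6,0,1,48,-7,-6,0,1,54,-8,-6,0,1,54,-8,-6,0,1,54,-8,-6,0]'

```text
time: 3.37
ee_pos: [555.7, -24.5, 3.1]
tcp_rot: [0.756, 0.655, -0.0, -0.0]
wrist_force: [-0.0, 0.1, -0.3]
width: -0.0
grasp_force: 0.0
```

Run:
```python
from h import *
p,d=snap('side','side3'); s=r.get_state(); print(s['ee_pos'],s['wrist_force'])
o=p[120:330,140:330]; cv2.imwrite('pics/c3.png',cv2.resize(o,None,fx=2.8,fy=2.8,interpolation=cv2.INTER_CUBIC)[...,::-1])
```

```text
[555.31591852 -24.37236125   3.08838794] [ 0.12919673  0.21952742 -0.46575644]
```

View pics/c3.png

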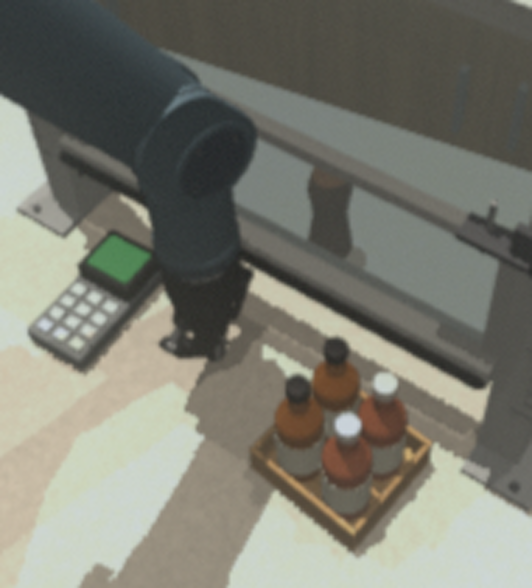

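The knuckle, at crop (245,280), sits at the rail's nose with no contact yet. Next I raise it slowly.

Emit:
play_rows --increments '[1,0,0,3,0,1,0,0,6,0,1,0,0,9,0,1,0,0,12,0,1,0,0,15,0,1,0,0,17,0,1,0,0,17,0]'

```text
time: 4.0
ee_pos: [556.1, -24.4, 20.7]
tcp_rot: [0.755, 0.655, 0.0, -0.0]
wrist_force: [-0.2, -0.5, 1.0]
width: 0.0
grasp_force: 0.0
```

Emit:
play_rows --increments '[1,0,0,3,0,1,0,0,6,0,1,0,0,9,0,1,0,0,12,0,1,0,0,12,0,1,0,0,12,0]'

```text
time: 4.5
ee_pos: [556.3, -24.5, 32.6]
tcp_rot: [0.755, 0.655, 0.0, 0.0]
wrist_force: [-0.9, -0.3, 0.0]
width: -0.1
grasp_force: 0.0
```

```bash
cat >> h.py <<'E'
def rail(f):
    p,d=snap('side',f); q=cloud('side',d).reshape(-1,3); th=-.141
    ex=np.array([np.cos(th),np.sin(th)]);ey=np.array([-ex[1],ex[0]]); O=np.array([636,-55])
    w=np.c_[(q[:,:2]-O)@ex,(q[:,:2]-O)@ey,q[:,2]]
    k=w[(abs(w[:,0]+19)<7)&(w[:,1]<-60)&(w[:,1]>-200)&(w[:,2]>120)&(w[:,2]<320)]  # rail top
    f=w[(abs(w[:,0]+35)<3)&(w[:,1]<-60)&(w[:,1]>-200)&(w[:,2]>100)&(w[:,2]<320)]
    s=r.get_state(); print('railtop',np.percentile(k[:,2],[5,50,95]).round(1),len(k),'front x',np.median(f[:,0]).round(1),'z',np.percentile(f[:,2],[5,50,95]).round() if len(f) else '',s['time'],s['ee_pos'].round(1),s['wrist_force'].round(1))
E
python3 -c "
from h import *
rail('side4')"
```

```text
railtop [147.5 157.1 159.6] 265 front x -33.9 z [135. 140. 145.] 4.55 [556.4 -24.5  32.5] [-0.7  0.4 -0.6]
```

Emit:
play_rows --increments '[1,0,0,4,0,1,0,0,8,0,1,0,0,12,0,1,0,0,16,0,1,0,0,20,0,1,0,0,24,0,1,0,0,28,0,1,0,0,32,0,1,0,0,36,0,1,0,0,40,0,1,0,0,44,0,1,0,0,48,0]'

```text
time: 5.55
ee_pos: [555.8, -24.5, 80.6]
tcp_rot: [0.755, 0.655, -0.0, -0.0]
wrist_force: [-3.3, -0.4, -3.4]
width: 0.3
grasp_force: 0.0
```

Run:
```python
from h import *
rail('side5')
d=np.load('pics/side5.npz');p=d['p']
o=p[85:245,110:400]; cv2.imwrite('pics/c5.png',cv2.resize(o,None,fx=2.7,fy=2.7,interpolation=cv2.INTER_CUBIC)[...,::-1])
```

```text
railtop [198.5 204.7 206.9] 266 front x -33.9 z [182. 188. 192.] 5.6 [556.4 -24.5  81.3] [-3.3  0.5 -2.2]
```

View pics/c5.png

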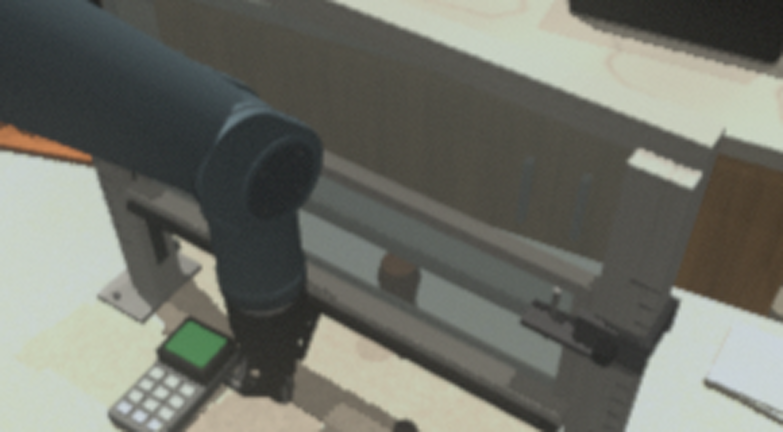

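The sash is rising: its rail now runs through crop (400,350), and the right bracket arm is at crop (545,320). I'll get the bracket's height.

Run:
```python
from h import *
c=cloud('side',np.load('pics/side5.npz')['d'])
for u,v in[(306,203),(309,205),(312,203),(312,207),(316,193),(318,212),(166,137),(170,130)]: print(u,v,c[v,u].round())
```

```text
306 203 [ 572. -265.  321.]
309 205 [ 569. -272.  322.]
312 203 [ 578. -276.  320.]
312 207 [ 567. -280.  321.]
316 193 [ 582. -280.  350.]
318 212 [ 565. -295.  315.]
166 137 [453. -32. 511.]
170 130 [462. -37. 522.]
```

Emit:
play_rows --increments '[1,0,0,4,0,1,0,0,8,0,1,0,0,12,0,1,0,0,16,0,1,0,0,20,0,1,0,0,24,0,1,0,0,27,0,1,0,0,30,0,1,0,0,30,0]'

```text
time: 6.35
ee_pos: [556.6, -24.6, 111.1]
tcp_rot: [0.756, 0.655, 0.001, 0.0]
wrist_force: [-0.4, -0.1, -1.0]
width: -0.2
grasp_force: 0.0
```

Emit:
play_rows --increments '[1,0,0,4,0,1,0,0,8,0,1,0,0,12,0,1,0,0,16,0,1,0,0,20,0,1,0,0,24,0,1,0,0,28,0,1,0,0,32,0,1,0,0,35,0,1,0,0,38,0,1,0,0,40,0,1,0,0,41,0]'

```text
time: 7.35
ee_pos: [556.1, -24.5, 151.6]
tcp_rot: [0.755, 0.655, 0.0, -0.0]
wrist_force: [-0.6, 0.2, -3.9]
width: -0.0
grasp_force: 0.0
```

Emit:
play_rows --increments '[1,0,0,1,0,1,0,0,2,0,1,0,0,3,0,1,0,0,4,0,1,0,0,5,0]'

```text
time: 7.77
ee_pos: [556.1, -24.5, 156.3]
tcp_rot: [0.755, 0.655, -0.0, -0.0]
wrist_force: [-0.9, 0.1, -2.9]
width: 0.1
grasp_force: 0.0
```

Emit:
play_rows --increments '[1,0,0,1,0,1,0,0,2,0,1,0,0,3,0,1,0,0,4,0]'

```text
time: 8.1
ee_pos: [556.1, -24.5, 160.4]
tcp_rot: [0.755, 0.655, -0.0, 0.0]
wrist_force: [-0.4, 0.5, -3.3]
width: 0.2
grasp_force: 0.0
```

Moving force is about 3 N. I'll keep going in small calls.

Emit:
play_rows --increments '[1,0,0,1,0,1,0,0,2,0,1,0,0,3,0,1,0,0,4,0]'

```text
time: 8.43
ee_pos: [556.1, -24.5, 164.4]
tcp_rot: [0.755, 0.655, -0.0, 0.0]
wrist_force: [-1.2, 0.6, -3.9]
width: -0.2
grasp_force: 0.0
```

Emit:
play_rows --increments '[1,0,0,1,0,1,0,0,2,0,1,0,0,3,0]'

```text
time: 8.68
ee_pos: [556.1, -24.5, 167.4]
tcp_rot: [0.755, 0.655, -0.0, -0.0]
wrist_force: [-1.5, -0.1, -3.2]
width: -0.0
grasp_force: 0.0
```

Emit:
play_rows --increments '[1,0,0,1,0,1,0,0,2,0]'

```text
time: 8.85
ee_pos: [556.1, -24.5, 169.4]
tcp_rot: [0.755, 0.655, -0.0, 0.0]
wrist_force: [-0.6, 1.0, -5.3]
width: -0.0
grasp_force: 0.0
```

Emit:
play_rows --increments '[1,0,0,0.5,0,1,0,0,1,0]'

```text
time: 9.02
ee_pos: [555.6, -24.5, 169.9]
tcp_rot: [0.755, 0.655, -0.0, -0.0]
wrist_force: [0.2, 0.3, -8.1]
width: 0.1
grasp_force: 0.0
```

Emit:
play_rows --increments '[1,0,0,0.5,0,1,0,0,1,0]'

```text
time: 9.18
ee_pos: [554.9, -24.5, 170.5]
tcp_rot: [0.755, 0.655, -0.001, -0.001]
wrist_force: [0.6, 0.4, -12.8]
width: -0.5
grasp_force: 0.0
```

Emit:
play_rows --increments '[1,0,0,0.5,0,1,0,0,0.8,0,1,0,0,0.8,0]'

```text
time: 9.43
ee_pos: [554.5, -24.4, 170.9]
tcp_rot: [0.755, 0.655, -0.001, -0.001]
wrist_force: [-1.3, 0.7, -18.0]
width: -0.1
grasp_force: 0.0
```

The rail is firmly on the buffers, with about 14 N on them. I'll ease down clear of it and check the wrist geometry for the passage below the sash.

Emit:
play_rows --increments '[1,0,0,-0.5,0,1,0,0,-1,0,1,0,0,-1.5,0,1,0,0,-2,0,1,0,0,-3,0,1,0,0,-5,0,1,0,0,-10,0,1,0,0,-20,0,1,-20,3,-30,0,1,-40,6,-35,0,1,-60,8,-35,0,1,-60,8,-35,0]'

```text
time: 10.43
ee_pos: [493.3, -16.4, 136.5]
tcp_rot: [0.756, 0.655, -0.001, -0.001]
wrist_force: [-0.7, 0.4, -0.6]
width: 0.4
grasp_force: 0.0
```

Run:
```python
from h import *
rail('side6')
c=np.concatenate([cloud('side',np.load('pics/side6.npz')['d']).reshape(-1,3),cloud('top',snap('top','top6')[1]).reshape(-1,3)])
s=r.get_state();tcp=s['ee_pos'];th=-.141;print(s['joint_positions'].round(3))
ex=np.array([np.cos(th),np.sin(th)]);ey=np.array([-ex[1],ex[0]])
a=(c[:,:2]-tcp[:2])@ex;b=(c[:,:2]-tcp[:2])@ey;z=c[:,2]-tcp[2]
for z0 in range(100,560,20):
    m=(z>=z0)&(z<z0+20)&(a>-300)&(a<75)&(abs(b)<90)
    if m.sum()>3: print(z0,m.sum(),'a',np.round([a[m].min(),a[m].max()]),'b',np.round([b[m].min(),b[m].max()]))
for a0 in range(-320,80,20):
    m=(a>=a0)&(a<a0+20)&(abs(b)<90)&(z>60)
    if m.sum()>3: print('a',a0,'z',np.round(np.percentile(z[m],[1,99])))
```

```text
railtop [283.5 293.7 295.6] 325 front x -34.0 z [272. 277. 282.] 10.4833 [495.8 -16.5 137.1] [ 0.7 -0.4  0.2]
[-0.462  0.454  0.508  2.037 -0.328  0.725  0.109]
100 121 a [-52.  50.] b [-20.   7.]
120 106 a [-43.  38.] b [-38.  21.]
140 180 a [-43.  19.] b [-39.  18.]
160 251 a [-43.  20.] b [-39.  19.]
180 140 a [-44.  38.] b [-40.  19.]
200 247 a [-44.  38.] b [-41.  27.]
220 233 a [-43.  24.] b [-39.  20.]
240 250 a [-43.  19.] b [-39.  19.]
260 260 a [-43.  17.] b [-39.  19.]
280 173 a [-46.  39.] b [-46.  21.]
300 231 a [-54.  30.] b [-50. -37.]
320 359 a [-67.  49.] b [-51.  33.]
340 640 a [-80.  49.] b [-51.  39.]
360 1181 a [-97.  43.] b [-50.  44.]
380 930 a [-113.   25.] b [-46.  47.]
400 1375 a [-132.    4.] b [-45.  46.]
420 1158 a [-149.  -15.] b [-37.  47.]
440 1309 a [-168.  -35.] b [-35.  51.]
460 1459 a [-187.  -53.] b [-33.  52.]
480 1653 a [-203.  -70.] b [-31.  54.]
500 1881 a [-221.  -88.] b [-29.  56.]
520 2133 a [-236. -104.] b [-27.  60.]
540 2292 a [-237. -123.] b [-25.  61.]
a -240 z [522. 582.]
a -220 z [504. 603.]
a -200 z [484. 610.]
a -180 z [464. 601.]
a -160 z [441. 578.]
a -140 z [418. 556.]
a -120 z [396. 533.]
a -100 z [373. 511.]
a -80 z [ 91. 487.]
a -60 z [ 79. 465.]
a -40 z [ 80. 442.]
a -20 z [ 72. 420.]
a 0 z [ 79. 400.]
a 20 z [ 64. 381.]
a 40 z [ 73. 364.]
a 60 z [1284. 1284.]
```

The sash stays up (rail top at about 294). A vertical wrist can't follow the tray under it, so I'll test whether the tool tilts forward at the edge of reach, high above the free counter.

Emit:
play_rows --increments '[1,-10,0,40,0,1,-20,0,80,0,1,-30,0,120,0,1,-40,0,160,0,1,-40,0,200,0,1,-40,0,240,0,1,-40,0,280,0,1,-40,0,320,0,1,-40,0,360,0,1,-40,0,400,0,1,-40,0,440,0,1,-40,0,480,0]'

```text
time: 11.53
ee_pos: [456.7, -16.8, 620.4]
tcp_rot: [0.756, 0.655, 0.002, 0.001]
wrist_force: [0.7, -0.0, -0.0]
width: 0.0
grasp_force: 0.0
```

```bash
python3 -c "
from h import *
s=r.get_state();print(s['time'],s['joint_positions'].round(3),s['ee_pos'].round(1),s['tcp_rot'].round(3))"
```

```text
11.5333 [-0.674  0.014  0.634  1.327 -0.009  1.799 -0.184] [456.7 -16.8 620.4] [0.756 0.655 0.002 0.001]
```

Emit:
play_rows --increments '[1,0,0,40,0,1,0,0,80,0,1,0,0,120,0,1,0,0,160,0,1,0,0,200,0,1,0,0,240,0,1,0,0,240,0]'

```text
time: 12.12
ee_pos: [459.5, -13.5, 687.4]
tcp_rot: [0.753, 0.657, 0.019, 0.017]
wrist_force: [-0.1, 0.0, -0.1]
width: 0.0
grasp_force: 0.0
```

```bash
python3 -c "
from h import *
s=r.get_state();print(s['time'],s['joint_positions'].round(3),s['ee_pos'].round(1),s['tcp_rot'].round(3))"
```

```text
12.1167 [-1.232  0.041  1.257  1.169 -0.041  1.908 -0.127] [459.5 -13.5 687.4] [0.753 0.657 0.019 0.017]
```

Emit:
play_rows --increments '[1,0,0,200,0,1,0,0,400,0,1,0,0,600,0,1,0,0,600,0,1,0,0,600,0,1,0,0,600,0,1,0,0,600,0,1,0,0,600,0]'

```text
time: 12.78
ee_pos: [465.5, -17.0, 708.3]
tcp_rot: [0.755, 0.654, 0.037, 0.033]
wrist_force: [-0.3, -0.4, 0.2]
width: 0.3
grasp_force: 0.0
```

```bash
python3 -c "
from h import *
s=r.get_state();print(s['time'],s['joint_positions'].round(3),s['ee_pos'].round(1),s['tcp_rot'].round(3))"
```

```text
12.7833 [-1.235  0.033  1.258  1.123 -0.034  1.909 -0.133] [465.5 -17.  708.3] [0.755 0.654 0.037 0.033]
```

Emit:
play_rows --increments '[1,0,0,-40,0,1,0,0,-80,0,1,0,0,-120,0,1,0,0,-160,0,1,0,0,-160,0]'

```text
time: 13.2
ee_pos: [459.8, -17.4, 538.9]
tcp_rot: [0.754, 0.656, 0.03, 0.029]
wrist_force: [-0.3, -0.4, -1.4]
width: 0.1
grasp_force: 0.0
```

```bash
python3 -c "
from h import *
s=r.get_state();print(s['time'],s['joint_positions'].round(3),s['ee_pos'].round(1),s['tcp_rot'].round(4))"
```

```text
13.2 [-1.321 -0.216  1.056  1.597  0.214  1.572 -0.398] [459.8 -17.4 538.9] [0.7539 0.6556 0.0297 0.0289]
```

Tilt does persist once it's reached, since the commanded pose is clipped to the achieved one. So I can lean the tool forward. First I turn it a quarter so the open fingers lie along the window, then lean by over-reaching forward, high above the header.

Emit:
play_rows --increments '[-1,0,0,12,0.12,-1,0,0,24,0.245,-1,0,0,36,0.37,-1,0,0,48,0.495,-1,0,0,60,0.62,-1,0,0,72,0.745,-1,0,0,84,0.87,-1,0,0,96,0.995,-1,0,0,108,1.12,-1,0,0,120,1.245,-1,0,0,130,1.37,-1,0,0,140,1.49]'

```text
time: 14.2
ee_pos: [449.6, -13.5, 674.1]
tcp_rot: [0.108, 0.992, 0.056, 0.017]
wrist_force: [-0.4, 0.5, 0.0]
width: 85.3
grasp_force: 0.0
```

Emit:
play_rows --increments '[-1,40,-6,0,0.081,-1,80,-12,0,0.081,-1,120,-18,0,0.081,-1,160,-24,0,0.081,-1,200,-30,0,0.081,-1,240,-36,0,0.081,-1,280,-42,0,0.081,-1,320,-48,0,0.081]'

```text
time: 14.87
ee_pos: [468.3, -23.9, 663.6]
tcp_rot: [0.073, 0.996, 0.051, 0.026]
wrist_force: [-0.2, 0.0, 0.3]
width: 85.3
grasp_force: 0.0
```

```bash
cat >> h.py <<'E'
def st():
    from scipy.spatial.transform import Rotation as R
    s=r.get_state();M=R.from_quat(s['tcp_rot']).as_matrix();print(s['time'],s['joint_positions'].round(2),s['ee_pos'].round(1),'F',s['wrist_force'].round(1),'toolz',M[:,2].round(3),'tooly',M[:,1].round(3),'tilt',np.degrees(np.arccos(-M[2,2])).round(1))
E
python3 -c "
from h import *
st()"
```

```text
14.8667 [-1.75 -0.37  1.26  1.23  0.31  1.91  1.05] [468.3 -23.9 663.6] F [-0.2  0.   0.3] toolz [ 0.06   0.098 -0.993] tooly [0.142 0.984 0.106] tilt 6.6
```

Emit:
play_rows --increments '[-1,0,0,-35,0,-1,0,0,-70,0,-1,20,-3,-90,0,-1,60,-9,-95,0,-1,100,-14,-95,0,-1,140,-20,-95,0,-1,180,-26,-95,0,-1,220,-31,-95,0,-1,260,-37,-95,0,-1,300,-43,-95,0,-1,340,-48,-95,0,-1,380,-54,-95,0]'

```text
time: 15.87
ee_pos: [490.9, -29.1, 566.5]
tcp_rot: [0.073, 0.995, 0.05, 0.045]
wrist_force: [0.4, -0.2, 0.6]
width: 85.4
grasp_force: 0.0
```

```bash
python3 -c "
from h import *
st()"
```

```text
15.8667 [-1.64 -0.37  1.26  1.48  0.3   1.65  1.09] [490.9 -29.1 566.5] F [ 0.4 -0.2  0.6] toolz [ 0.097  0.093 -0.991] tooly [0.141 0.984 0.106] tilt 7.7
```

The redundant joint 3 has wound to its limit. I'll unwind it by lowering and swinging left, where the start posture was good, and make the lean there.

Emit:
play_rows --increments '[-1,-8,0,-40,0,-1,-16,0,-80,0,-1,-24,0,-120,0,-1,-32,0,-160,0,-1,-40,0,-200,0,-1,-45,0,-236,0,-1,-45,37,-236,0.087,-1,-47,75,-236,0.174,-1,-53,113,-236,0.26,-1,-62,150,-236,0.35,-1,-75,187,-236,0.435,-1,-90,223,-236,0.52]'

```text
time: 16.87
ee_pos: [395.0, 193.4, 333.7]
tcp_rot: [-0.187, 0.98, 0.061, 0.033]
wrist_force: [0.5, -0.4, -0.1]
width: 85.4
grasp_force: 0.0
```

Emit:
play_rows --increments '[-1,-18,34,0,0.087,-1,-38,67,0,0.174,-1,-62,98,0,0.26,-1,-88,127,0,0.35,-1,-116,153,0,0.435,-1,-147,176,0,0.52,-1,-180,197,0,0.61,-1,-214,215,0,0.7,-1,-250,229,0,0.785,-1,-287,240,0,0.87]'

```text
time: 17.7
ee_pos: [107.3, 431.7, 334.5]
tcp_rot: [-0.581, 0.81, 0.071, 0.004]
wrist_force: [-0.1, 0.1, 1.0]
width: 85.2
grasp_force: 0.0
```

```bash
python3 -c "
from h import *
st()"
```

```text
17.7 [-2.7  -0.18  1.26  2.03  0.09  1.05  1.34] [107.3 431.7 334.5] F [-0.1  0.1  1. ] toolz [-0.076  0.121 -0.99 ] tooly [-0.943  0.314  0.111] tilt 8.2
```

Emit:
play_rows --increments '[-1,-37,8,0,0.087,-1,-76,13,0,0.174,-1,-115,14,0,0.26,-1,-154,12,0,0.35,-1,-192,6,0,0.435,-1,-230,-3,0,0.52]'

```text
time: 18.2
ee_pos: [-124.1, 427.8, 333.8]
tcp_rot: [0.771, -0.633, -0.068, 0.013]
wrist_force: [0.8, 0.8, -0.4]
width: 84.9
grasp_force: 0.0
```

```bash
python3 -c "
from h import *
st()
c=cloud('top',np.load('pics/top0.npz')['d']);print(c[375,15],c[370,20],c[380,235])"
```

```text
18.2 [-2.7  -0.03  0.81  2.02 -0.08  1.04  1.49] [-124.1  427.8  333.8] F [ 0.8  0.8 -0.4] toolz [-0.12   0.066 -0.991] tooly [-0.974 -0.198  0.105] tilt 7.9
[138.09159428 627.38545526 100.40848344] [147.15777137 620.90011929  85.76723751] [73.60526066 -3.80789992 17.10537626]
```

Emit:
play_rows --increments '[-1,-37,-13,0,0.087,-1,-72,-28,0,0.174,-1,-107,-47,0,0.26,-1,-139,-68,0,0.35,-1,-170,-92,0,0.435,-1,-198,-119,0,0.52,-1,-224,-148,0,0.61,-1,-247,-180,0,0.7,-1,-267,-213,0,0.785]'

```text
time: 18.95
ee_pos: [-390.5, 213.2, 333.8]
tcp_rot: [0.955, -0.29, -0.058, 0.038]
wrist_force: [-0.7, 0.5, 0.2]
width: 85.7
grasp_force: 0.0
```

Emit:
play_rows --increments '[-1,20,33,5,-0.087,-1,43,65,10,-0.174,-1,69,94,15,-0.26,-1,97,121,20,-0.35,-1,128,145,25,-0.435,-1,160,166,30,-0.52,-1,195,185,35,-0.61,-1,230,200,40,-0.7,-1,267,213,45,-0.785,-1,305,222,50,-0.87,-1,343,228,55,-0.96]'

```text
time: 19.87
ee_pos: [-44.2, 443.5, 389.1]
tcp_rot: [0.71, -0.701, -0.069, 0.006]
wrist_force: [-0.5, -0.1, -0.0]
width: 85.2
grasp_force: 0.0
```

```bash
python3 -c "
from h import *
st()"
```

```text
19.8667 [-2.22 -0.06  0.5   1.92 -0.07  1.17  1.46] [-44.2 443.5 389.1] F [-0.5 -0.1 -0. ] toolz [-0.107  0.087 -0.99 ] tooly [-0.994 -0.017  0.106] tilt 7.9
```

Emit:
play_rows --increments '[-1,0,40,0,0,-1,0,80,0,0,-1,0,120,0,0,-1,0,160,0,0,-1,0,200,0,0,-1,0,240,0,0,-1,0,280,0,0,-1,0,320,0,0,-1,0,360,0,0,-1,0,400,0,0,-1,0,440,0,0,-1,0,480,0,0]'

```text
time: 20.87
ee_pos: [-44.5, 894.0, 389.5]
tcp_rot: [0.708, -0.703, -0.075, 0.006]
wrist_force: [3.4, 2.4, 2.7]
width: 85.8
grasp_force: 0.0
```

```bash
python3 -c "
from h import *
st()"
```

```text
20.8667 [-1.73  1.03  0.63  0.36 -0.67  1.72  1.61] [-44.5 894.  389.5] F [3.4 2.4 2.7] toolz [-0.115  0.097 -0.989] tooly [-0.993 -0.012  0.114] tilt 8.6
```

Emit:
play_rows --increments '[-1,0,40,0,0,-1,0,80,0,0,-1,0,120,0,0,-1,0,160,0,0,-1,0,200,0,0,-1,0,240,0,0,-1,0,280,0,0,-1,0,320,0,0]'

```text
time: 21.53
ee_pos: [-41.4, 937.0, 337.0]
tcp_rot: [0.705, -0.703, -0.088, -0.008]
wrist_force: [0.3, 0.0, 1.1]
width: 85.6
grasp_force: 0.0
```

```bash
python3 -c "
from h import *
st()"
```

```text
21.5333 [-1.73  1.21  1.26  0.24 -1.31  1.72  1.63] [-41.4 937.  337. ] F [0.3 0.  1.1] toolz [-0.112  0.136 -0.984] tooly [-0.994 -0.011  0.112] tilt 10.1
```

Emit:
play_rows --increments '[-1,0,60,60,0,-1,0,120,120,0]'

```text
time: 21.7
ee_pos: [-40.6, 936.2, 370.4]
tcp_rot: [0.704, -0.703, -0.101, -0.019]
wrist_force: [-0.2, -0.4, 0.4]
width: 85.5
grasp_force: 0.0
```

Emit:
play_rows --increments '[-1,0,60,60,0,-1,0,120,120,0]'

```text
time: 21.87
ee_pos: [-40.1, 935.4, 403.7]
tcp_rot: [-0.702, 0.702, 0.116, 0.03]
wrist_force: [-0.1, 0.5, 0.1]
width: 85.3
grasp_force: 0.0
```

Emit:
play_rows --increments '[-1,0,60,60,0,-1,0,120,120,0]'

```text
time: 22.03
ee_pos: [-39.8, 934.8, 430.5]
tcp_rot: [-0.7, 0.702, 0.129, 0.04]
wrist_force: [-0.4, 0.2, 0.3]
width: 85.4
grasp_force: 0.0
```

```bash
python3 -c "
from h import *
st()"
```

```text
22.0333 [-1.73  1.11  1.26  0.24 -1.31  1.72  1.63] [-39.8 934.8 430.5] F [-0.4  0.2  0.3] toolz [-0.125  0.236 -0.964] tooly [-0.992 -0.013  0.125] tilt 15.5
```

Emit:
play_rows --increments '[-1,0,60,60,0,-1,0,120,120,0]'

```text
time: 22.2
ee_pos: [-39.8, 934.5, 455.2]
tcp_rot: [-0.698, 0.701, 0.142, 0.049]
wrist_force: [0.3, 0.5, 0.1]
width: 85.5
grasp_force: 0.0
```

Emit:
play_rows --increments '[-1,0,60,60,0,-1,0,120,120,0]'

```text
time: 22.37
ee_pos: [-39.8, 934.4, 479.0]
tcp_rot: [-0.695, 0.699, 0.155, 0.059]
wrist_force: [0.0, -0.2, 0.5]
width: 85.1
grasp_force: 0.0
```

Emit:
play_rows --increments '[-1,0,60,60,0,-1,0,120,120,0]'

```text
time: 22.53
ee_pos: [-39.9, 934.6, 501.9]
tcp_rot: [-0.693, 0.698, 0.168, 0.07]
wrist_force: [-0.4, -0.1, -0.5]
width: 85.5
grasp_force: 0.0
```

Emit:
play_rows --increments '[-1,0,60,60,0,-1,0,120,120,0]'

```text
time: 22.7
ee_pos: [-40.1, 935.1, 523.6]
tcp_rot: [-0.69, 0.696, 0.181, 0.08]
wrist_force: [-0.3, -0.1, 0.0]
width: 85.7
grasp_force: 0.0
```

Emit:
play_rows --increments '[-1,0,60,60,0,-1,0,120,120,0]'

```text
time: 22.87
ee_pos: [-40.2, 935.9, 544.1]
tcp_rot: [-0.687, 0.695, 0.194, 0.091]
wrist_force: [-0.9, 0.2, -0.5]
width: 85.3
grasp_force: 0.0
```

Emit:
play_rows --increments '[-1,0,60,60,0,-1,0,120,120,0]'

```text
time: 23.03
ee_pos: [-40.5, 937.1, 563.5]
tcp_rot: [-0.683, 0.693, 0.207, 0.102]
wrist_force: [0.2, -0.5, -0.0]
width: 85.4
grasp_force: 0.0
```

```bash
python3 -c "
from h import *
st()"
```

```text
23.0333 [-1.73  0.97  1.26  0.24 -1.31  1.65  1.61] [-40.5 937.1 563.5] F [ 0.2 -0.5 -0. ] toolz [-0.141  0.426 -0.894] tooly [-0.989 -0.02   0.147] tilt 26.6
```

Emit:
play_rows --increments '[-1,0,60,60,0,-1,0,120,120,0]'

```text
time: 23.2
ee_pos: [-40.8, 938.8, 582.0]
tcp_rot: [-0.68, 0.69, 0.22, 0.113]
wrist_force: [0.7, -0.7, 0.5]
width: 85.4
grasp_force: 0.0
```

Emit:
play_rows --increments '[-1,0,60,60,0,-1,0,120,120,0]'

```text
time: 23.37
ee_pos: [-41.2, 940.8, 599.5]
tcp_rot: [-0.676, 0.688, 0.232, 0.124]
wrist_force: [-0.5, -0.1, -1.0]
width: 85.3
grasp_force: 0.0
```

Emit:
play_rows --increments '[-1,0,60,60,0,-1,0,120,120,0]'

```text
time: 23.53
ee_pos: [-41.5, 943.3, 616.4]
tcp_rot: [-0.672, 0.685, 0.245, 0.134]
wrist_force: [-0.4, -0.9, 0.7]
width: 85.6
grasp_force: 0.0
```

Emit:
play_rows --increments '[-1,0,60,60,0,-1,0,120,120,0]'

```text
time: 23.7
ee_pos: [-41.8, 946.0, 632.5]
tcp_rot: [-0.668, 0.683, 0.258, 0.145]
wrist_force: [-0.2, -0.7, -0.2]
width: 85.5
grasp_force: 0.0
```

Emit:
play_rows --increments '[-1,0,-40,-10,0,-1,0,-80,-20,0,-1,0,-120,-30,0,-1,0,-160,-40,0,-1,0,-200,-50,0,-1,0,-240,-60,0,-1,0,-280,-70,0,-1,0,-320,-80,0,-1,0,-360,-90,0]'

```text
time: 24.45
ee_pos: [-42.0, 659.9, 556.3]
tcp_rot: [-0.668, 0.686, 0.253, 0.139]
wrist_force: [2.1, 0.4, -1.8]
width: 85.6
grasp_force: 0.0
```

```bash
python3 -c "
from h import *
st()"
```

```text
24.45 [-2.7   0.06  1.14  1.58 -0.25  0.97  1.62] [-42.  659.9 556.3] F [ 2.1  0.4 -1.8] toolz [-0.147  0.532 -0.834] tooly [-0.987 -0.021  0.161] tilt 33.5
```

Emit:
play_rows --increments '[-1,-28,-28,-5,0.065,-1,-56,-56,-10,0.13,-1,-84,-84,-15,0.195,-1,-112,-112,-20,0.26,-1,-140,-140,-25,0.325,-1,-168,-168,-30,0.39,-1,-196,-196,-35,0.455,-1,-224,-224,-40,0.52,-1,-252,-252,-45,0.585,-1,-280,-280,-50,0.65,-1,-308,-308,-55,0.72]'

```text
time: 25.37
ee_pos: [-348.5, 352.6, 503.7]
tcp_rot: [0.866, -0.407, -0.287, -0.042]
wrist_force: [-0.1, 1.1, -0.1]
width: 85.1
grasp_force: 0.0
```

```bash
python3 -c "
from h import *
st()"
```

```text
25.3667 [-2.69 -0.29  0.23  1.96  0.    0.88  1.39] [-348.5  352.6  503.7] F [-0.1  1.1 -0.1] toolz [-0.463  0.305 -0.832] tooly [-0.729 -0.666  0.161] tilt 33.7
```

Emit:
play_rows --increments '[-1,41,15,-12,-0.087,-1,80,33,-24,-0.174,-1,120,46,-36,-0.26,-1,155,65,-48,-0.35,-1,193,80,-60,-0.435,-1,231,92,-72,-0.52,-1,270,101,-84,-0.61,-1,310,106,-96,-0.7,-1,350,108,-108,-0.785,-1,390,106,-120,-0.87,-1,430,101,-132,-0.96,-1,469,92,-144,-1.045]'

```text
time: 26.37
ee_pos: [113.6, 447.9, 362.5]
tcp_rot: [-0.545, 0.787, 0.227, 0.18]
wrist_force: [0.2, 0.9, 1.0]
width: 85.3
grasp_force: 0.0
```

Emit:
play_rows --increments '[-1,38,-12,-5,-0.087,-1,75,-27,-10,-0.174,-1,111,-46,-15,-0.26,-1,145,-67,-20,-0.35,-1,177,-92,-25,-0.435,-1,206,-119,-30,-0.52,-1,233,-148,-35,-0.61,-1,258,-180,-40,-0.7,-1,279,-214,-45,-0.785,-1,298,-250,-50,-0.87,-1,313,-287,-55,-0.96,-1,325,-325,-60,-1.045]'

```text
time: 27.37
ee_pos: [426.9, 154.5, 309.2]
tcp_rot: [-0.111, 0.951, 0.116, 0.266]
wrist_force: [0.2, 0.1, -0.1]
width: 85.6
grasp_force: 0.0
```

```bash
python3 -c "
from h import *
st()"
```

```text
27.3667 [-1.   -0.28  0.51  2.4   0.25  0.41  1.15] [426.9 154.5 309.2] F [ 0.2  0.1 -0.1] toolz [ 0.479  0.28  -0.832] tooly [-0.273  0.948  0.161] tilt 33.7
```

Run:
```python
import numpy as np
from scipy.optimize import least_squares
D=[(1.538,(203,617,230.5),(0,0,-1)),(2.037,(495.8,-16.5,137.1),(0,0,-1)),(1.327,(456.7,-16.8,620.4),(0,0,-1)),(1.597,(459.8,-17.4,538.9),(.0827,-.005,-.996)),
(.36,(-44.5,894,389.5),(-.115,.097,-.989)),(.24,(-40.5,937.1,563.5),(-.141,.426,-.894)),(2.03,(107.3,431.7,334.5),(-.076,.121,-.99)),(1.92,(-44.2,443.5,389.1),(-.107,.087,-.99)),(1.96,(-348.5,352.6,503.7),(-.463,.305,-.832)),(2.4,(426.9,154.5,309.2),(.479,.28,-.832)),(1.48,(490.9,-29.1,566.5),(.097,.093,-.991)),(1.58,(-42,659.9,556.3),(-.147,.532,-.834))]
def f(p):
    L1,L2,h,L3,e=p;o=[]
    for q,P,z in D:
        w=np.array(P)-L3*np.array(z); d=np.hypot(np.hypot(w[0],w[1]),w[2]-h)
        o.append(d-np.sqrt(L1**2+L2**2+2*L1*L2*np.cos(q+e)))
    return o
s=least_squares(f,[420,400,340,345,0]);print(s.x.round(2),np.round(s.fun,1))
L1,L2,h,L3,e=s.x; d=np.sqrt(L1**2+L2**2+2*L1*L2*np.cos(2.4+e));print('dmin',d)
for T in(0,15,20,22,25,30):
    t=np.radians(T);zw=12+L3*np.cos(t);print(T,'rmin',np.sqrt(d*d-(zw-h)**2)+L3*np.sin(t))
```

```text
[523.34 424.67 357.01 328.45  -0.  ] [-5.3  2.4 -2.4  2.1  0.2 -0.3  4.4 -3.1 -7.5  0.2  3.4  6. ]
dmin 356.7302253233846
0 rmin 356.34564089090384
15 rmin 440.65895506829804
20 rmin 467.20901692117206
22 rmin 477.4670113079587
25 rmin 492.3861609742738
30 rmin 515.7778356355667
```

With the lean I have, the wrist can't fold back far enough for the tray's rear wall (r ≈ 470), so about 20° is the right lean. I'll swing across and shed tilt by commanding inward at height.

Emit:
play_rows --increments '[-1,0,-36,0,-0.047,-1,0,-72,0,-0.094,-1,0,-108,0,-0.14,-1,0,-144,0,-0.188,-1,0,-180,0,-0.235,-1,0,-216,0,-0.28,-1,0,-252,0,-0.33,-1,0,-288,0,-0.375,-1,0,-324,0,-0.42]'

```text
time: 28.12
ee_pos: [427.4, 26.1, 315.3]
tcp_rot: [0.05, 0.956, 0.069, 0.283]
wrist_force: [0.3, 0.6, 0.8]
width: 85.5
grasp_force: 0.0
```

```bash
python3 -c "
from h import *
st()"
```

```text
28.1167 [ 0.26 -0.26 -0.33  2.4  -0.34  0.42  1.65] [427.4  26.1 315.3] F [0.3 0.6 0.8] toolz [ 0.547  0.103 -0.831] tooly [0.056 0.986 0.159] tilt 33.8
```

Emit:
play_rows --increments '[-1,-40,-30,-20,-0.02,-1,-80,-60,-40,-0.04]'

```text
time: 28.28
ee_pos: [414.0, 11.2, 316.7]
tcp_rot: [0.057, 0.957, 0.064, 0.276]
wrist_force: [-1.1, 0.4, 0.9]
width: 85.5
grasp_force: 0.0
```

Emit:
play_rows --increments '[-1,-40,-30,-20,-0.02,-1,-80,-60,-40,-0.04]'

```text
time: 28.45
ee_pos: [401.5, -8.9, 315.7]
tcp_rot: [0.067, 0.959, 0.06, 0.269]
wrist_force: [-0.2, 0.1, -0.6]
width: 85.4
grasp_force: 0.0
```

Emit:
play_rows --increments '[-1,-60,-20,-40,0,-1,-120,-40,-80,0]'

```text
time: 28.62
ee_pos: [387.1, -32.3, 309.4]
tcp_rot: [0.065, 0.963, 0.061, 0.256]
wrist_force: [0.5, -0.0, 0.1]
width: 85.5
grasp_force: 0.0
```

Emit:
play_rows --increments '[-1,-60,-20,-40,0,-1,-120,-40,-80,0]'

```text
time: 28.78
ee_pos: [365.2, -71.1, 300.9]
tcp_rot: [0.064, 0.966, 0.065, 0.241]
wrist_force: [0.2, 0.4, -0.0]
width: 85.2
grasp_force: 0.0
```

```bash
python3 -c "
from h import *
st()"
```

```text
28.7833 [ 1.36 -0.37 -0.81  2.4  -0.89  0.81  2.55] [365.2 -71.1 300.9] F [ 0.2  0.4 -0. ] toolz [ 0.474  0.095 -0.875] tooly [0.093 0.983 0.157] tilt 28.9
```

Emit:
play_rows --increments '[-1,20,0,-36,0,-1,40,0,-72,0,-1,60,0,-108,0]'

```text
time: 29.03
ee_pos: [395.3, -80.1, 253.1]
tcp_rot: [0.069, 0.969, 0.056, 0.232]
wrist_force: [-1.4, -3.2, -1.4]
width: 85.6
grasp_force: 0.0
```

Emit:
play_rows --increments '[-1,0,0,-40,0,-1,0,0,-80,0,-1,0,0,-110,0]'

```text
time: 29.28
ee_pos: [395.0, -92.7, 210.3]
tcp_rot: [0.072, 0.975, 0.056, 0.202]
wrist_force: [-1.7, -0.5, 0.5]
width: 85.6
grasp_force: 0.0
```

```bash
python3 -c "
from h import *
st()"
```

```text
29.2833 [ 1.54  0.07 -1.25  2.4  -0.36  0.37  2.04] [395.  -92.7 210.3] F [-1.7 -0.5  0.5] toolz [ 0.402  0.08  -0.912] tooly [0.117 0.984 0.138] tilt 24.2
```

Emit:
play_rows --increments '[-1,10,20,-30,0,-1,20,43,-60,0,-1,35,43,-95,0,-1,50,43,-130,0,-1,60,43,-165,0,-1,65,43,-200,0,-1,65,43,-200,0]'

```text
time: 29.87
ee_pos: [408.5, -88.7, 146.1]
tcp_rot: [0.069, 0.981, 0.05, 0.174]
wrist_force: [0.1, -0.7, 0.3]
width: 85.5
grasp_force: 0.0
```

```bash
python3 -c "
from h import *
st()"
```

```text
29.8667 [ 1.34  0.45 -1.26  2.4   0.9   0.37  0.8 ] [408.5 -88.7 146.1] F [ 0.1 -0.7  0.3] toolz [ 0.348  0.074 -0.934] tooly [0.118 0.985 0.122] tilt 20.9
```

Emit:
play_rows --increments '[-1,30,20,0,0,-1,60,40,0,0,-1,70,42,-20,0,-1,72,42,-50,0,-1,74,42,-80,0,-1,74,42,-100,0,-1,74,42,-100,0]'

```text
time: 30.45
ee_pos: [481.9, -46.0, 45.1]
tcp_rot: [0.068, 0.981, 0.05, 0.173]
wrist_force: [-0.3, -0.3, 0.5]
width: 85.3
grasp_force: 0.0
```

```bash
python3 -c "
from h import *
st()"
```

```text
30.45 [ 0.69  0.63 -0.72  2.32  1.71  0.28 -0.09] [481.9 -46.   45.1] F [-0.3 -0.3  0.5] toolz [ 0.347  0.075 -0.935] tooly [0.116 0.986 0.122] tilt 20.8
```

Emit:
play_rows --increments '[-1,-12,-25,10,-0.012,-1,-24,-50,12,-0.024,-1,-36,-80,12,-0.024,-1,-46,-110,12,-0.024,-1,-56,-144,12,-0.024,-1,-57,-144,12,-0.024,-1,-57,-144,12,-0.024]'

```text
time: 31.03
ee_pos: [423.6, -194.4, 57.9]
tcp_rot: [0.084, 0.98, 0.047, 0.174]
wrist_force: [-0.3, 0.1, -0.5]
width: 85.3
grasp_force: 0.0
```

Run:
```python
from h import *
st()
p,d=snap('side','side7')
o=p[150:360,130:400]; cv2.imwrite('pics/c7.png',cv2.resize(o,None,fx=2.8,fy=2.8,interpolation=cv2.INTER_CUBIC)[...,::-1])
```

```text
31.0333 [ 1.2   0.64 -0.83  2.31  1.23  0.23  0.75] [ 423.6 -194.4   57.9] F [-0.3  0.1 -0.5] toolz [ 0.348  0.063 -0.935] tooly [0.149 0.981 0.122] tilt 20.7
```

View pics/c7.png

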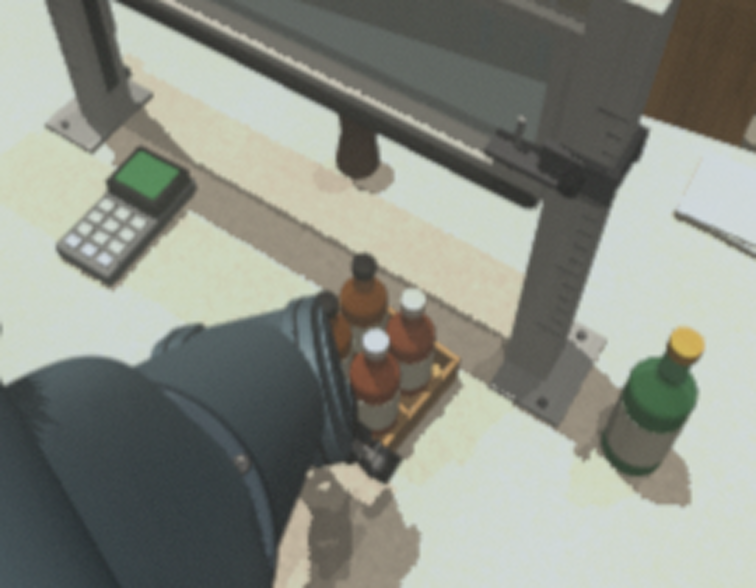

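The gripper's right fingertip at crop (380,460) is just behind the tray, and the post's foot plate at crop (545,370) needs checking for clearance.

Run:
```python
from h import *
q=cloud('side',np.load('pics/side7.npz')['d']).reshape(-1,3);th=-.141
ex=np.array([np.cos(th),np.sin(th)]);ey=np.array([-ex[1],ex[0]]);O=np.array([636,-55])
w=np.c_[(q[:,:2]-O)@ex,(q[:,:2]-O)@ey,q[:,2]]
m=(w[:,2]>5)&(w[:,2]<14)&(abs(w[:,0])<75)&(w[:,1]<-205)&(w[:,1]>-380)
print(m.sum(),np.percentile(w[m],[2,50,98],axis=0).round())
m=(w[:,2]>28)&(w[:,2]<46)&(w[:,0]<-20)&(w[:,0]>-190)&(w[:,1]<-80)&(w[:,1]>-250)
k=w[m];print(m.sum(),np.percentile(k,[1,50,99],axis=0).round())
print('tray rear/right pts',k[k[:,1]<-215].round()[:12].tolist())
```

```text
649 [[ -69. -338.    5.]
 [ -24. -310.    8.]
 [  52. -213.   12.]]
261 [[-173. -229.   29.]
 [-111. -215.   39.]
 [ -56. -137.   46.]]
tray rear/right pts [[-65.0, -217.0, 44.0], [-63.0, -219.0, 43.0], [-66.0, -216.0, 39.0], [-66.0, -218.0, 41.0], [-64.0, -221.0, 41.0], [-62.0, -223.0, 40.0], [-67.0, -216.0, 34.0], [-67.0, -219.0, 39.0], [-66.0, -222.0, 39.0], [-65.0, -224.0, 41.0], [-64.0, -226.0, 41.0], [-66.0, -219.0, 30.0]]
```

Emit:
play_rows --increments '[-1,0,2,-20,0,-1,0,2,-38,0,-1,0,2,-52,0,-1,0,2,-52,0]'

```text
time: 31.42
ee_pos: [424.7, -186.1, 4.3]
tcp_rot: [0.079, 0.98, 0.05, 0.173]
wrist_force: [-0.6, -0.4, -0.1]
width: 85.3
grasp_force: 0.0
```

Run:
```python
from h import *
d=np.load('pics/side7.npz');C=cloud('side',d['d']);th=-.141
ex=np.array([np.cos(th),np.sin(th)]);ey=np.array([-ex[1],ex[0]]);O=np.array([636,-55])
for u,v in[(301,285),(305,286),(309,287),(313,288),(318,292),(324,298),(312,270)]:
    p=C[v,u];print(u,v,((p[:2]-O)@ex).round(),((p[:2]-O)@ey).round(),p[2].round(),d['p'][v,u])
```

```text
301 285 -51.0 -249.0 -3.0 [140 138 122]
305 286 -53.0 -261.0 9.0 [111 109 101]
309 287 -50.0 -271.0 9.0 [98 97 93]
313 288 -46.0 -282.0 8.0 [96 96 91]
318 292 -48.0 -298.0 7.0 [109 108 103]
324 298 -54.0 -319.0 6.0 [107 106 101]
312 270 -22.0 -260.0 51.0 [124 122 111]
```

Emit:
play_rows --increments '[-1,8,-2,0,0,-1,16,-3,0,0,-1,24,-4,0,0,-1,32,-5,0,0]'

```text
time: 31.75
ee_pos: [456.3, -192.0, 6.5]
tcp_rot: [0.081, 0.98, 0.049, 0.173]
wrist_force: [-4.4, 1.6, -1.8]
width: 85.8
grasp_force: 1.7
```

Emit:
play_rows --increments '[-1,6,-0.8,0,0,-1,12,-1.7,0,0,-1,18,-2.5,0,0,-1,24,-3.4,0,0,-1,30,-4.2,0,0,-1,36,-5,0,0,-1,42,-6,0,0,-1,48,-6.8,0,0,-1,54,-7.6,0,0,-1,60,-8.5,0,0,-1,66,-9.3,0,0,-1,72,-10,0,0]'

```text
time: 32.75
ee_pos: [528.9, -202.5, 6.5]
tcp_rot: [0.081, 0.98, 0.049, 0.174]
wrist_force: [-6.8, 0.9, 3.3]
width: 85.3
grasp_force: 3.0
```

Run:
```python
from h import *
st()
p,d=snap('side','side8')
o=p[120:340,150:380]; cv2.imwrite('pics/c8.png',cv2.resize(o,None,fx=2.7,fy=2.7,interpolation=cv2.INTER_CUBIC)[...,::-1])
```

```text
32.75 [ 1.01  0.84 -0.76  2.08  1.33  0.31  0.66] [ 528.9 -202.5    6.5] F [-6.8  0.9  3.3] toolz [ 0.348  0.068 -0.935] tooly [0.141 0.982 0.124] tilt 20.8
```

View pics/c8.png

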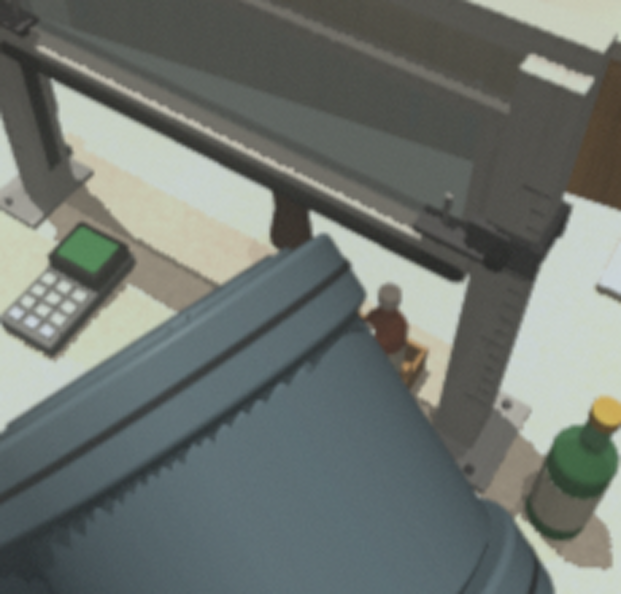

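Emit:
play_rows --increments '[-1,6,-0.9,0,0,-1,12,-1.7,0,0,-1,18,-2.6,0,0,-1,24,-3.4,0,0,-1,30,-4.3,0,0,-1,36,-5.1,0,0,-1,42,-6,0,0,-1,48,-6.8,0,0,-1,54,-7.7,0,0,-1,60,-8.5,0,0,-1,64,-9.1,0,0,-1,66,-9.4,0,0]'

```text
time: 33.8
ee_pos: [595.3, -212.2, 6.4]
tcp_rot: [0.081, 0.98, 0.049, 0.174]
wrist_force: [-5.0, 0.6, 0.0]
width: 85.2
grasp_force: 2.6
```

```bash
cat >> h.py <<'E'
def tray(f):
    p,d=snap('top',f);q=cloud('top',d).reshape(-1,3);th=-.141
    ex=np.array([np.cos(th),np.sin(th)]);ey=np.array([-ex[1],ex[0]]);O=np.array([636,-55])
    w=np.c_[(q[:,:2]-O)@ex,(q[:,:2]-O)@ey,q[:,2]]
    k=w[(w[:,2]>25)&(w[:,2]<48)&(w[:,0]>-200)&(w[:,0]<200)&(w[:,1]<-60)&(w[:,1]>-255)]
    print('tray',len(k),np.percentile(k,[1,50,99],axis=0).round().tolist()); return w,p
E
python3 - <<'E'
from h import *
st()
w,p=tray('top8')
o=p[140:290,200:400]; cv2.imwrite('pics/c9.png',cv2.resize(o,None,fx=3.5,fy=3.5,interpolation=cv2.INTER_CUBIC)[...,::-1])
E
```

```text
33.8 [ 0.98  0.92 -0.82  1.92  1.2   0.42  0.8 ] [ 595.3 -212.2    6.4] F [-5.   0.6  0. ] toolz [ 0.349  0.068 -0.935] tooly [0.141 0.982 0.124] tilt 20.8
tray 129 [[76.0, -222.0, 25.0], [101.0, -159.0, 40.0], [107.0, -93.0, 46.0]]
```

View pics/c9.png

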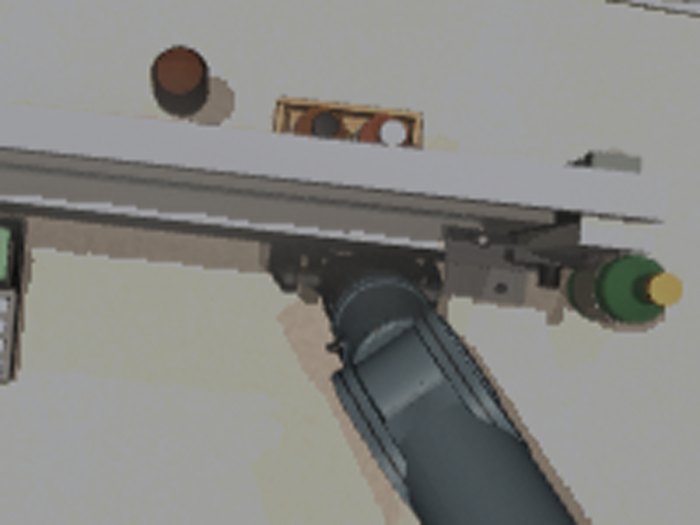

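The tray is straight and its bottles upright, with the front edge at about +107 mm past the sash. Another 30 mm or so to go, with little wrist clearance, so I'll do it slowly.

Emit:
play_rows --increments '[-1,4,-0.6,0,0,-1,8,-1.1,0,0,-1,12,-1.7,0,0,-1,16,-2.3,0,0,-1,19,-2.7,0,0,-1,22,-3.1,0,0]'

```text
time: 34.35
ee_pos: [616.8, -215.6, 6.3]
tcp_rot: [0.081, 0.98, 0.049, 0.174]
wrist_force: [-5.7, -0.2, 2.9]
width: 85.6
grasp_force: 2.9
```

Emit:
play_rows --increments '[-1,3,-0.4,0,0,-1,6,-0.8,0,0,-1,8,-1.1,0,0,-1,8,-1.1,0,0]'

```text
time: 34.68
ee_pos: [625.3, -216.8, 6.4]
tcp_rot: [0.081, 0.98, 0.049, 0.174]
wrist_force: [-2.5, -0.0, -0.9]
width: 85.8
grasp_force: 1.3
```

Run:
```python
from h import *
st(); tray('top9')
```

```text
34.6833 [ 0.97  0.96 -0.84  1.85  1.17  0.47  0.86] [ 625.3 -216.8    6.4] F [-2.5 -0.  -0.9] toolz [ 0.349  0.067 -0.935] tooly [0.141 0.982 0.123] tilt 20.8
tray 183 [[76.0, -223.0, 27.0], [124.0, -163.0, 39.0], [137.0, -93.0, 46.0]]
```

Emit:
play_rows --increments '[-1,-12,1.7,0,0,-1,-25,3.5,0,0,1,-25,3.5,4,0,1,-25,3.5,4,0,1,-25,3.5,4,0,1,-25,3.5,4,0,1,-25,3.5,4,0,1,-18,2.5,4,0,1,-11,1.5,4,0,1,-5,0.7,4,0,1,-1,0.2,4,0,1,2,-0.3,4,0]'

```text
time: 35.73
ee_pos: [626.5, -217.0, 9.8]
tcp_rot: [0.081, 0.98, 0.048, 0.173]
wrist_force: [-7.9, 1.4, 4.3]
width: -0.2
grasp_force: 3.4
```

Run:
```python
from h import *
st(); tray('top10')
```

```text
35.7333 [ 0.97  0.96 -0.85  1.84  1.15  0.48  0.87] [ 626.5 -217.     9.8] F [-7.9  1.4  4.3] toolz [ 0.347  0.067 -0.936] tooly [0.142 0.982 0.123] tilt 20.7
tray 193 [[76.0, -222.0, 25.0], [126.0, -163.0, 40.0], [142.0, -93.0, 47.0]]
```

Emit:
play_rows --increments '[1,-10,1.4,0,0,1,-25,3.5,2,0,1,-45,6,5,0,1,-70,10,8,0,1,-100,14,12,0,1,-130,18,20,0,1,-160,22,35,0,1,-180,25,55,0,1,-190,27,80,0,1,-190,27,80,0]'

```text
time: 36.62
ee_pos: [436.4, -190.9, 92.9]
tcp_rot: [0.081, 0.98, 0.048, 0.175]
wrist_force: [2.1, 0.4, -0.6]
width: -0.1
grasp_force: 0.0
```

Run:
```python
from h import *
st(); rail('side11'); tray('top11')
a=cv2.imread('pics/top11.png')[130:290,90:410];b=cv2.imread('pics/side11.png')[100:310,90:410]
cv2.imwrite('pics/c11.png',cv2.resize(np.vstack([a,b]),None,fx=1.6,fy=1.6,interpolation=cv2.INTER_CUBIC))
```

```text
36.6167 [ 1.32  0.64 -1.02  2.27  1.06  0.36  0.91] [ 436.4 -190.9   92.9] F [ 2.1  0.4 -0.6] toolz [ 0.351  0.065 -0.934] tooly [0.142 0.982 0.122] tilt 20.9
railtop [285.2 293.7 295.5] 312 front x -34.2 z [272. 277. 281.] 36.6667 [ 437.6 -191.3   92. ] [ 0.4 -1.3 -0.2]
tray 192 [[76.0, -222.0, 27.0], [126.0, -163.0, 40.0], [143.0, -93.0, 47.0]]
```

View pics/c11.png

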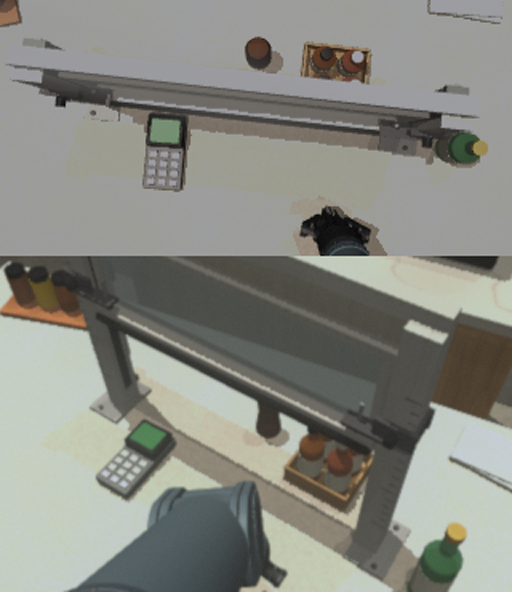

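The tray is past the sash at (335,480), with bottles upright. The sash is still up, the terminal, oil bottle and grinder are in place, and the arm is clear.

```bash
python3 -c "
from workcell import r
print(r.finish_job())"
```

```text
the job is handed in; nothing more can be done
None
```

The job is handed in, but no verdict came back: the sash is up against its buffers (pressed on with about 14 N, then released), and the tray's rear edge measures about 12 mm clear of the sash's bottom rail. The bottles in view were upright, and the terminal, oil bottle and grinder looked undisturbed.

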